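# Take the worn disc off the reversed spindle of a ski-edge grinder

### The job

On the twin-disc ski-edge grinder, take off the disc whose steel hub has notches engraved in its top rim: the notches mark a left-hand thread, so unscrew it clockwise (seen from above) by its hub, going up with the thread and without forcing the thread up, down or sideways, until it is free. Then lift it off and lay it flat, hub up, inside the red tray, setting it down gently before letting go. Leave the plain-hubbed disc and everything else on the bench as they are.

Things in the scene. Friction and masses are not known exactly. Their poses are not given: they have to be found in the camera images.
- disc_rev_hub (a point): Middle of the gripping part of the notched hub, on the disc's axis. Hub: round knurled steel, 44 mm outside, upright wall, bore 36 mm; it rises from a 100 mm disc with a reddish rim; one rigid piece, 0.42 kg. This point is 27 mm above the disc's underside, 15 mm above the disc's upper face and 15 mm below the hub's top. Six dark notches 4 mm wide cut over the hub's top rim.
- spindle_rev_nose (a point): Top of the spindle carrying the notched disc, on its axis; upright, fixed, does not turn; seen in the hub's bore, 10 mm below its top while screwed home (hub point then 5 mm below this point). Once the thread lets go the disc lifts straight off; the nose is out of the bore when the hub point is 30 mm above this point.
- spindle_rev: The same spindle, origin on the machine's deck under its axis. Coarse LEFT-HAND thread, 32 mm wide: turned clockwise seen from above the disc climbs some millimetres with every radian (to be felt: go up with it) and comes free after 3.4 to 4 rad in all; the other way it jams. 2 mm up-down play, 1 mm sideways. Over 25 N between disc and spindle spoils the thread. Left alone, the disc stays put.
- disc_rev: The notched disc itself, origin at the centre of its underside, z along its axis with the hub up. A spring washer below it pushes it up with 12 N at first, 6 N after 2.5 mm of climb, then no more. About 0.4 N m is needed to start turning it, less later.
- disc_std_hub (a point): The same hub point of the other disc: plain hub without notches, right-hand thread, otherwise the same. Leave it alone. The two spindles stand 160 mm apart; either may carry the notched disc.
- disc_std_rim (a point): A point on the plain disc's upper face, 45 mm from its axis; shows whether that disc has been turned.
- machine: The blue grinder, fixed, 220 by 360 by 95 mm; origin under its centre, front (panel with buttons) to -x, y along its length. On its deck: the spindles, each with a low yellow guard behind the disc, 60 mm from its axis and no higher than 3 mm above the disc's face; a splash plate 37 mm high along the rear edge, 125 mm behind the axes.
- tray_floor (a point): Centre of the inner floor of the fixed red tray, 4 mm above the bench; 182 by 182 mm inside, walls 28 mm high above the floor. With the disc lying flat in it the hub point is 27 mm above this point.
- spray: White spray bottle with yellow contents, 82 mm wide, 203 mm high. Bystander, origin under its centre.
- wax: Orange block of ski wax, 90 by 45 by 26 mm. Bystander, origin under its centre.
- screwdriver: Screwdriver lying on the bench. Bystander.
- wrench: Wrench lying on the bench. Bystander.
- brush: Brush lying on the bench. Bystander.
- screw_jar: Clear jar with a black cap, 64 mm wide, 85 mm high. Bystander, origin under its centre.
- edge_file: Green edge-file holder with its file, 200 mm long, 34 mm high. Bystander, origin under its centre.
Things that resemble listed ones, but are neither listed nor needed, are in the scene too. What is shaped like the disc_rev but blue, orange or purple is not meant.

How it is judged:
On the way, in this order (a step that is already met when the one before it is completed fails the run):
1. the notched disc has climbed its thread by more than 8 mm, still on its spindle (z of disc_rev_hub in the frame of spindle_rev_nose above 0.003 m and horizontal distance between disc_rev_hub and spindle_rev_nose below 0.006 m), for 0.05 s.
2. the notched disc is lifted off, clear of the spindle nose (z of disc_rev_hub in the frame of spindle_rev_nose above 0.03 m), for 0.05 s.
3. the disc is set down in the tray while still held by the fingers (x of disc_rev_hub in the frame of tray_floor between -0.04 and 0.04 m and y of disc_rev_hub in the frame of tray_floor between -0.04 and 0.04 m and z of disc_rev_hub in the frame of tray_floor below 0.032 m and angle between disc_rev_hub's own z axis and vertical below 0.12 rad and contact force between the fingers and disc_rev above 0.5 N), for 0.05 s.
At the end, for the whole second after the job is handed in: The notched disc lies flat (within 7 degrees), hub up, on the floor of the red tray, with its hub point within 40 mm of the tray's centre along each side and less than 32 mm above the tray's floor, at rest and let go (x of disc_rev_hub in the frame of tray_floor between -0.04 and 0.04 m and y of disc_rev_hub in the frame of tray_floor between -0.04 and 0.04 m and z of disc_rev_hub in the frame of tray_floor below 0.032 m and angle between disc_rev_hub's own z axis and vertical below 0.12 rad and linear speed of disc_rev below 0.02 m/s and contact force between the fingers and disc_rev below 0.1 N); the robot touches nothing.
It fails at once if more than 25 N between the notched disc and its spindle (thread forced) (contact force between disc_rev and spindle_rev above 25 N).
It fails at once if the plain-hubbed disc turned or shifted by more than 8 mm at its rim (distance of disc_std_rim from where it was at the start of the episode above 0.008 m).
It fails at once if another thing on the bench pushed by more than 20 mm (distance of any of spray, wax, screwdriver, wrench, brush, screw_jar, edge_file from where it was at the start of the episode above 0.02 m).
It also fails if it takes over 62 s, if anything falls off the work surface, if the arm or the gripper's body presses on something with over 40 N, if the wrist force passes 120 N, or if a joint passes its speed limit or range.

### The arm

A 7-joint arm with a two-finger parallel gripper is mounted at the origin on the work surface. World frame = base frame: x ahead of the robot, y to its left, z up, the work surface at z = 0. Lengths are in m, angles in rad, forces in N, time in s.
With the tool pointing down it reaches from about 0.375 to 0.925 m from the base axis. Payload 3.1 kg.
Tool frame: the origin (TCP) lies between the finger pads; the fingertips stand 19 mm ahead of it and the grasp point (between the pads) is the TCP; z points along the fingers, y is the direction in which the jaws open and shut (so a half turn about z gives the same grasp; the last joint's range is limited). The gripper opens to 85 mm and grips with 20 to 120 N. Pads are 22 mm wide; open, the fingers measure 114 mm over their backs; the gripper's body (76 mm by 85 mm) begins 54 mm behind the grasp point. The pads swing forward as they close: fully open they stand 13 mm farther back than shut.
Start: joints at [-1.264, 0.383, 0.044, 1.598, -0.018, 1.161, -0.05], TCP at [0.256, 0.597, 0.25] pointing down, gripper open.
Joint ranges: [-2.61, 2.61], [-0.41, 2.15], [-1.48, 1.57], [0, 2.5], [-1.57, 4.71], [0.05, 1.97], [-2.85, 2.85]. Speed limits (rad/s): [2.79, 2.79, 3.14, 3.14, 3.14, 3.14, 3.14].

### API

Orientations are given as a unit quaternion [x, y, z, w].
In Python, from bench import move_ptp, movel, move_j, move_gripper, pause, inverse_kinematics, read_camera, camera_params, MotionError, sign_off, look_for, tip_of, read_time_s, read_qpos, read_joint_vel, read_effort, read_eef_pos, read_tcp_rot, read_ft_force, read_ft_torque, read_finger_gap gives the robot as it stands. Calls block until the motion is done:
- move_ptp(position, orientation): joint-space move of the TCP to a pose.
- movel(position, orientation=None, speed=0.15): straight line of the TCP; orientation=None keeps the orientation; speed is the mean speed in m/s.
- move_j(angles): joint-space move.
- move_gripper(opening, effort=None): finger opening in m; effort is the grip in N (None keeps the last); returns when the fingers have stopped.
- pause(seconds).
- inverse_kinematics(position, orientation): joint angles nearest the present ones, or None.
- read_camera(name): name is "scene" or "top" or "wrist"; returns the picture (420x560x3 uint8, red, green, blue); there is no depth.
- camera_params(name): a dict with "K" (3x3 intrinsics, pixels), "camera_from_world" (4x4, takes a point from world to camera coordinates). Camera axes: x right, y down, z forward; pixel columns grow to the right and rows downward; lengths in m; the calibration is good to about 2 mm. A picture is of the moment at which its call begins: read the wrist's pose just before it. camera_params takes no time and is no camera call; for the wrist camera it gives the pose at the moment of the call.
A pose or a line that the arm cannot do raises MotionError and nothing moves.
- sign_off(): hands the job in, once; it reports no verdict.
Trained networks look in the newest picture that a camera, given by its name, has taken for a name from the list of things; names that differ only in an ending like _2 or _b are one class to them, and where a whole thing is asked for, a point or a joint stands for the part that bears it (a point fixed in the world has none). Each returns a list of dicts, best first, with "confidence" (0 to 1); they miss things now and then, are a little off and sometimes report something else, mostly with a low value. They report only what shows in the picture. A call takes as long as a camera call. They do not tell look-alikes from the thing itself.
- look_for(camera, name): "at" ([column, row] in pixels, amid what is visible of it).
- tip_of(camera, name): "at" ([column, row] in pixels: a listed point, or the origin of a listed thing).
Readings, each from a call of its own:
- read_time_s(): time.
- read_qpos(): joint angles.
- read_joint_vel(): joint speeds.
- read_effort(): joint torques, N m.
- read_eef_pos(): TCP position.
- read_tcp_rot(): TCP orientation.
- read_ft_force(): force on the tool from outside, world axes, zero at the start.
- read_ft_torque(): the same for the moment, N m.
- read_finger_gap(): finger opening in m.
Only numpy, scipy, OpenCV 4.12 (cv2) and the standard library are available. Lean on these libraries where they do the work, as an engineer would, in place of code of your own. Each camera call takes 0.05 s, during which the arm holds its last target.

## Working session

There is one attempt and no reset: what is moved stays moved. The work goes in short steps, each a Python script; the robot and the scene stay as the last script left them, time stands still between calls to the robot, and variables do not carry over. Pictures are saved under pics/ and viewed, and the job is handed in when it is done.

```bash
mkdir -p pics; ls; python3 - <<'E'
from bench import *
import cv2
print(read_time_s(), read_eef_pos(), read_tcp_rot(), read_finger_gap())
for c in ["scene","top"]:
    im=read_camera(c); cv2.imwrite(f"pics/{c}0.png",im[:,:,::-1])
    p=camera_params(c); print(c,p["K"],p["camera_from_world"])
    for n in ["disc_rev_hub","spindle_rev_nose","disc_std_hub","tray_floor","disc_rev","machine"]:
        print(n,"tip",tip_of(c,n)[:3])
E
```

```text
pics
0.0 [0.25563415 0.59663799 0.24886662] [ 2.00968664e-01  9.79596758e-01 -1.32246139e-03 -1.98783223e-04] 0.08567113382275345
scene [[449.23719118   0.         279.22363306]
 [  0.         449.23719118 213.41206788]
 [  0.           0.           1.        ]] [[-0.80720729  0.59022187 -0.00738419  0.42402651]
 [ 0.37216026  0.49918914 -0.78250044 -0.08541568]
 [-0.45816277 -0.63438817 -0.62260624  1.84876354]
 [ 0.          0.          0.          1.        ]]
disc_rev_hub tip [{'at': [182.7, 222.8], 'confidence': 0.79}, {'at': [219.0, 266.5], 'confidence': 0.74}, {'at': [237.4, 187.0], 'confidence': 0.54}]
spindle_rev_nose tip [{'at': [237.5, 192.0], 'confidence': 0.24}]
disc_std_hub tip [{'at': [263.8, 200.3], 'confidence': 0.6}, {'at': [268.6, 184.7], 'confidence': 0.23}]
tray_floor tip [{'at': [302.2, 279.7], 'confidence': 0.8}]
disc_rev tip [{'at': [181.8, 222.9], 'confidence': 0.78}, {'at': [237.6, 189.7], 'confidence': 0.64}, {'at': [223.8, 268.9], 'confidence': 0.61}]
machine tip [{'at': [246.3, 220.7], 'confidence': 0.96}, {'at': [236.4, 190.4], 'confidence': 0.51}]
top [
[... 259 characters left out ...]
94188   1.43128584]
 [ 0.          0.          0.          1.        ]]
disc_rev_hub tip [{'at': [441.6, 149.0], 'confidence': 0.97}, {'at': [387.3, 124.6], 'confidence': 0.85}, {'at': [379.4, 195.2], 'confidence': 0.63}]
spindle_rev_nose tip [{'at': [381.2, 196.8], 'confidence': 0.69}, {'at': [313.6, 181.9], 'confidence': 0.65}]
disc_std_hub tip [{'at': [320.0, 200.6], 'confidence': 0.92}, {'at': [310.7, 184.5], 'confidence': 0.54}]
tray_floor tip [{'at': [222.4, 192.8], 'confidence': 0.88}]
disc_rev tip [{'at': [391.9, 131.9], 'confidence': 0.97}, {'at': [290.5, 128.6], 'confidence': 0.72}, {'at': [381.7, 200.1], 'confidence': 0.64}]
machine tip [{'at': [346.0, 200.6], 'confidence': 0.65}]
```

View pics/scene0.png

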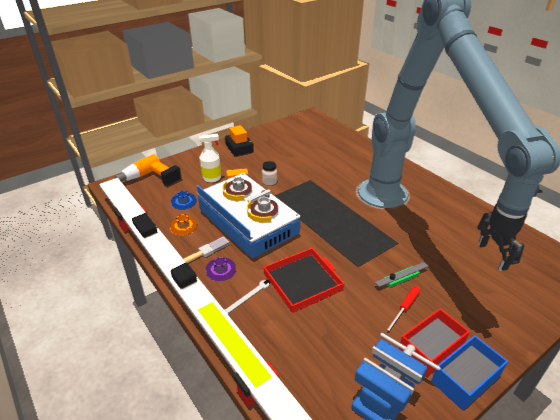

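View pics/top0.png

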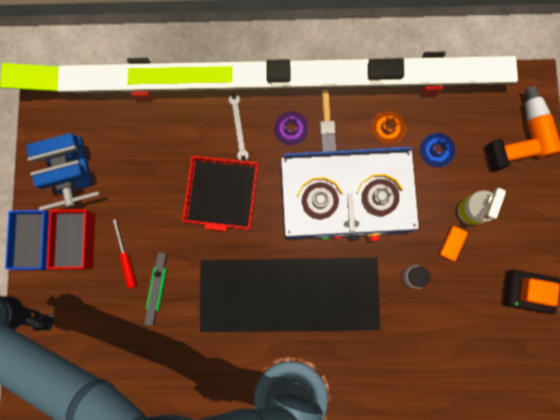

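```bash
python3 - <<'E'
import cv2
im=cv2.imread("pics/top0.png")[110:260,190:480]
cv2.imwrite("pics/topcrop.png",cv2.resize(im,(797,412),interpolation=cv2.INTER_CUBIC))
E
```

```text
(no output)
```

View pics/topcrop.png

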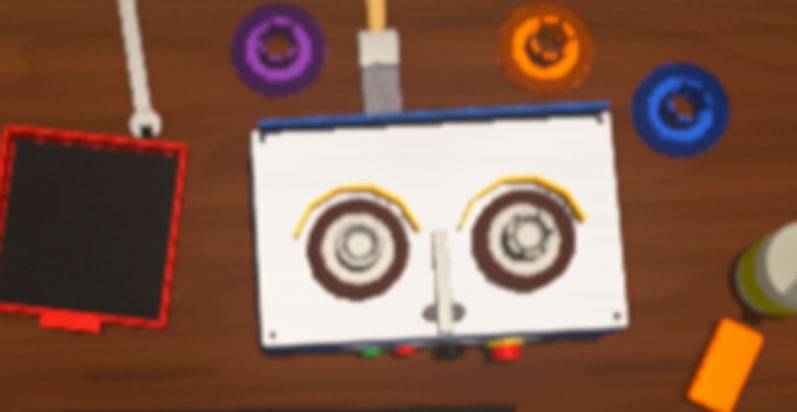

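The right disc in the top view, at about (381,196), looks notched. The left one, at (320,200), looks plain. Blue, orange and purple look-alikes lie on the bench. I'll triangulate next and confirm with the wrist camera.

```bash
cat > h.py <<'E'
import numpy as np, cv2
from bench import *
from scipy.spatial.transform import Rotation as R
def ray(p,px):
    K=np.array(p["K"]);T=np.array(p["camera_from_world"])
    d=T[:3,:3].T@np.linalg.solve(K,[px[0],px[1],1]); o=-T[:3,:3].T@T[:3,3]
    return o,d/np.linalg.norm(d)
def tri(obs):
    A=np.zeros((3,3));b=np.zeros(3)
    for p,px in obs:
        o,d=ray(p,px);M=np.eye(3)-np.outer(d,d);A+=M;b+=M@o
    X=np.linalg.solve(A,b)
    res=[np.linalg.norm((np.eye(3)-np.outer(d,d))@(X-o)) for o,d in [ray(p,q) for p,q in obs]]
    return X,res
def atz(p,px,z):
    o,d=ray(p,px); return o+d*(z-o[2])/d[2]
def proj(p,X):
    K=np.array(p["K"]);T=np.array(p["camera_from_world"])
    c=K@(T[:3,:3]@np.asarray(X)+T[:3,3]); return c[:2]/c[2]
def down(yaw): # tool z down, tool x at angle yaw
    c,s=np.cos(yaw),np.sin(yaw)
    return R.from_matrix(np.array([[c,s,0],[s,-c,0],[0,0,-1]])).as_quat()
E
python3 - <<'E'
from h import *
s,t=camera_params("scene"),camera_params("top")
for n,a,b in [("rev",(237.4,187),(379.4,195.2)),("std",(263.8,202),(320,200)),("tray",(302.2,279.7),(222.4,192.8))]:
    print(n,tri([(s,a),(t,b)]))
print(atz(t,(222.4,192.8),.004),atz(s,(302.2,279.7),.004))
for i in range(0,8):
  yaw=-np.pi+i*np.pi/4
  print(yaw,inverse_kinematics([0.46,-0.19,0.33],down(yaw)),inverse_kinematics([0.46,-0.19,0.15],down(yaw)))
E
```

```text
rev (array([ 0.53823866, -0.24421013,  0.11722025]), [np.float64(0.0013625681674806658), np.float64(0.0013625681674808508)])
std (array([ 0.52535423, -0.0866676 ,  0.13625383]), [np.float64(0.0020048664969719455), np.float64(0.0020048664969718427)])
tray (array([0.56960309, 0.18766396, 0.00510336]), [np.float64(7.789751955314062e-06), np.float64(7.789751955512432e-06)])
[0.56978849 0.18782012 0.004     ] [0.56894448 0.18686581 0.004     ]
-3.141592653589793 [-0.88476896 -0.02954572  1.2023937   1.8956723   0.02898115  1.25668666
  1.87931781] [-0.48718666  0.31261259  0.91234802  2.08009784 -0.31798505  0.89151042
  2.17568578]
-2.356194490192345 [-0.89571658 -0.03102854  1.21275539  1.89581287  0.0305547   1.25679366
  2.66363523] [ 1.03635327  0.32704001 -0.81843291  2.01509847  0.29906351  0.92070667
  2.41683498]
-1.5707963267948966 [-3.69734402e-01  3.67900937e-03  6.89804308e-01  1.88373026e+00
 -2.46304789e-03  1.25502540e+00 -2.82076117e+00] [-0.77635262  0.65553364  1.38738922  2.08712857 -0.75693023  1.06094789
 -2.14502642]
-0.7853981633974483 [-0.3697344   0.00367901  0.6
[... 198 characters left out ...]
0.06909314  1.26012186
 -1.29450156] [-0.48636508  0.31227726  0.91130458  2.08007276 -0.31740613  0.89140433
 -0.96644804]
0.7853981633974483 [-1.06418223 -0.07472605  1.35776558  1.89733401  0.07669274  1.26094151
 -0.51581988] [-0.51040696  0.32261018  0.94207574  2.0807959  -0.33494982  0.89474056
 -0.16467644]
1.5707963267948966 [-1.05641675 -0.07112657  1.35217943  1.89729023  0.07291837  1.26052763
  0.2729272 ] [-0.51571861  0.32504712  0.94894445  2.08095264 -0.33900409  0.89554736
  0.62449779]
2.356194490192345 [-1.04059352 -0.06455732  1.34026614  1.89719328  0.06601832  1.25980565
  1.06437811] [-0.49923365  0.31767079  0.92771246  2.0804626  -0.32663754  0.8931285
  1.39836883]
```

```bash
python3 - <<'E'
from h import *
move_ptp([0.50,-0.10,0.36],down(0.0))
print(read_time_s(),read_qpos())
move_ptp([0.50,-0.235,0.32],down(0.0))
print(read_time_s(),read_qpos().round(3),read_eef_pos(),read_ft_force())
p=camera_params("wrist");im=read_camera("wrist")
np.savez("w1.npz",K=p["K"],camera_from_world=p["camera_from_world"])
cv2.imwrite("pics/w1.png",im[:,:,::-1])
print(-p["camera_from_world"][:3,:3].T@p["camera_from_world"][:3,3])
for n in ["disc_rev_hub","spindle_rev_nose","disc_std_hub"]: print(n,tip_of("wrist",n)[:3])
E
```

```text
3.3417 [-0.85829495  0.00399649  0.99310536  1.82289143 -0.00317959  1.31664798
 -1.43262943]
3.9583 [-0.612  0.249  1.144  1.789 -0.238  1.257 -0.976] [ 0.50016226 -0.23475417  0.31960319] [-0.35262331 -0.98622898 -0.25347145]
[ 0.58090606 -0.23570789  0.44138446]
disc_rev_hub [{'at': [296.7, 155.2], 'confidence': 0.9}, {'at': [457.9, 3.3], 'confidence': 0.66}, {'at': [290.5, 152.7], 'confidence': 0.65}]
spindle_rev_nose [{'at': [289.8, 159.0], 'confidence': 0.89}, {'at': [103.2, 120.0], 'confidence': 0.71}]
disc_std_hub [{'at': [122.7, 165.1], 'confidence': 0.84}]
```

View pics/w1.png

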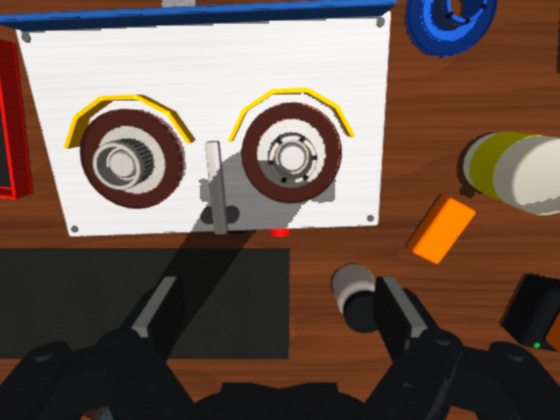

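```bash
python3 - <<'E'
import cv2
im=cv2.imread("pics/w1.png")
cv2.imwrite("pics/w1c.png",cv2.resize(im[95:215,230:350],(600,600),interpolation=cv2.INTER_CUBIC))
E
```

```text
(no output)
```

View pics/w1c.png

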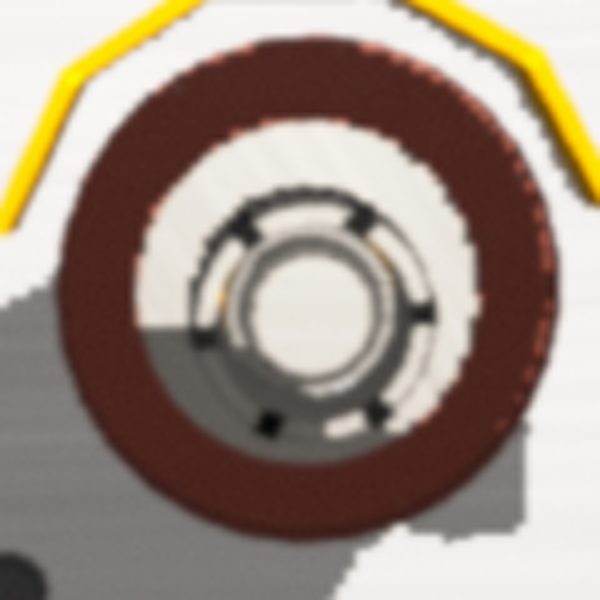

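```bash
python3 - <<'E'
from h import *
from scipy.optimize import least_squares
p=dict(np.load("w1.npz")); print(p["K"][0,0], p["camera_from_world"].round(3))
top=np.array([313,322])/5+[230,95]-.4; nose=np.array([313,313])/5+[230,95]-.4
t=camera_params("top")
th=np.linspace(0,2*np.pi,73)
def f(v):
    C=np.array([[v[0]+.05*np.cos(a),v[1]+.05*np.sin(a),v[2]] for a in th])
    q=np.array([proj(p,c) for c in C])
    ext=np.array([q[:,0].min(),q[:,0].max(),q[:,1].min(),q[:,1].max()])
    m=np.array([60/5+230,558/5+230,37/5+95,540/5+95])-.4
    return np.r_[ext-m, (proj(p,[v[0],v[1],v[2]+.03])-top), (proj(p,[v[0],v[1],v[2]+.02])-nose)]
r=least_squares(f,[.53,-.245,.1]); print(r.x,r.fun.round(2))
print(proj(t,[*r.x[:2],r.x[2]+.03]))
E
```

```text
328.51872883704317 [[-0.001 -1.     0.001 -0.236]
 [-0.948  0.001  0.317  0.411]
 [-0.317 -0.001 -0.948  0.603]
 [ 0.     0.     0.     1.   ]]
[ 0.53261913 -0.24831802  0.10980861] [-0.12 -0.03 -0.19 -0.39  0.28  0.21 -0.14  0.32]
[382.78272307 195.46389396]
```

The enlarged crop confirms it. The disc at wrist pixel (291,157) has six dark notches in its hub rim, and the one at (122,165) is plain. I'll turn to the starting grip yaw and take a second view from the opposite side.

```bash
python3 - <<'E'
from h import *
q=read_qpos(); 
q7=q.copy(); q7[6]+=np.pi; print(q7)
move_j(q7)
move_ptp([0.57,-0.248,0.30],down(np.pi))
print(read_time_s(),read_qpos().round(3),read_eef_pos(),read_ft_force())
p=camera_params("wrist");im=read_camera("wrist")
np.savez("w2.npz",K=p["K"],camera_from_world=p["camera_from_world"])
cv2.imwrite("pics/w2.png",im[:,:,::-1])
c=proj(p,[0.5326,-0.2483,0.14]);print(c)
x,y=int(c[0])-60,int(c[1])-70
print(x,y)
cv2.imwrite("pics/w2c.png",cv2.resize(im[y:y+120,x:x+120,::-1],(600,600),interpolation=cv2.INTER_CUBIC))
E
```

```text
[-0.61482751  0.24698165  1.14265009  1.78903762 -0.23742001  1.25655447
  2.16567053]
7.2 [-0.453  0.463  1.063  1.648 -0.416  1.283  2.26 ] [ 0.57066534 -0.24764318  0.29863025] [ 0.30761619 -0.95186939  0.4722165 ]
[279.85613499 159.14202887]
219 89
```

View pics/w2.png

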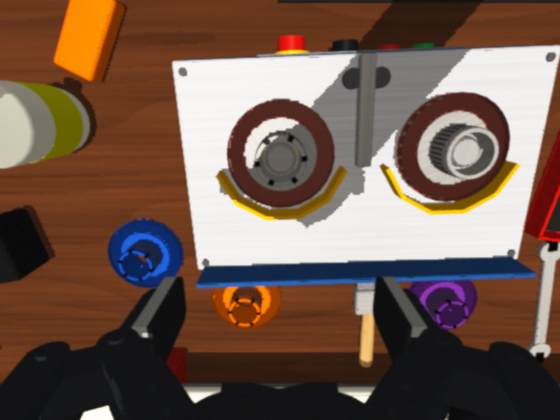

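View pics/w2c.png

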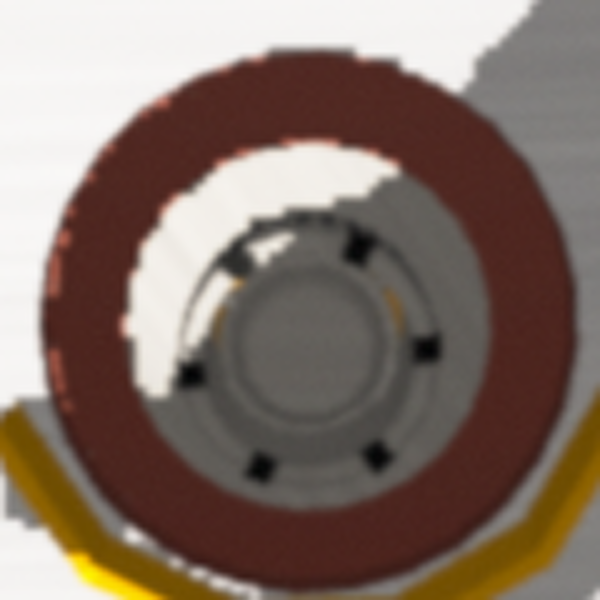

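```bash
python3 - <<'E'
from h import *
from scipy.optimize import least_squares
th=np.linspace(0,2*np.pi,73)
V=[(dict(np.load("w1.npz")),np.array([230,95]),(313,322),(313,313),(60,558,37,540)),
   (dict(np.load("w2.npz")),np.array([219,89]),(308.5,359.7),(311,346),(42,577,48,588))]
def f(v,S):
    out=[]
    for p,o,top,nose,e in S:
        C=[proj(p,[v[0]+.05*np.cos(a),v[1]+.05*np.sin(a),v[2]]) for a in th]; q=np.array(C)
        ext=np.array([q[:,0].min(),q[:,0].max(),q[:,1].min(),q[:,1].max()])
        m=np.array(e)/5+np.repeat(o,2)-.4
        out+=[ext-m, 2*(proj(p,[v[0],v[1],v[2]+.03])-(np.array(top)/5+o-.4)), (proj(p,[v[0],v[1],v[2]+.02])-(np.array(nose)/5+o-.4))]
    return np.concatenate(out)
for S in ([V[0]],[V[1]],V):
    r=least_squares(f,[.53,-.245,.1],args=(S,)); print(r.x.round(4),r.fun.round(2))
E
```

```text
[ 0.5327 -0.2482  0.1097] [-0.23 -0.16 -0.27 -0.48  0.31  0.23 -0.26  0.23]
[ 0.5332 -0.2478  0.1123] [-0.18 -0.02  0.23  0.18  0.28 -0.51 -0.38  0.67]
[ 0.5331 -0.2479  0.1123] [-0.78  0.06 -0.79 -0.2  -0.03  0.13 -0.43  0.16 -0.32 -0.18  0.16  0.11
 -0.04 -0.68 -0.54  0.59]
```

```bash
cat >> h.py <<'E'
def goto(pos,yaw,speed=0.1,corr=True):
    movel(list(pos),down(yaw),speed)
    if corr:
        e=np.array(pos)-read_eef_pos()
        return e
E
python3 - <<'E'
from h import *
X=np.array([0.533,-0.248]); yaw=np.pi/2
q=read_qpos(); q[6]-=np.pi/2; move_j(q)
move_gripper(0.060,20); print("t",read_time_s(),read_finger_gap())
movel([*X,0.18],down(yaw),0.15)
e=np.array([*X,0.18])-read_eef_pos(); print("err",e, read_qpos().round(2))
movel([*(X+e[:2]),0.150],down(yaw),0.1)
pause(0.2)
e2=np.array([*X,0.150])-read_eef_pos();print("err",e2,R.from_quat(read_tcp_rot()).as_matrix().round(4).tolist())
print("t",read_time_s(),read_ft_force(),read_ft_torque())
im=read_camera("wrist");cv2.imwrite("pics/w3.png",im[:,:,::-1])
E
```

```text
t 9.025 0.059923433999320014
err [-0.00101143  0.00044674 -0.00100918] [-0.41  0.51  1.    1.85 -0.5   1.05  0.78]
err [ 0.00060805 -0.00012265 -0.00057692] [[0.0001, 1.0, 0.001], [1.0, -0.0001, -0.0004], [-0.0004, 0.001, -1.0]]
t 10.6583 [ 0.12234438 -0.1223213   0.69224966] [-0.00043592 -0.02793125  0.03479708]
```

View pics/w3.png

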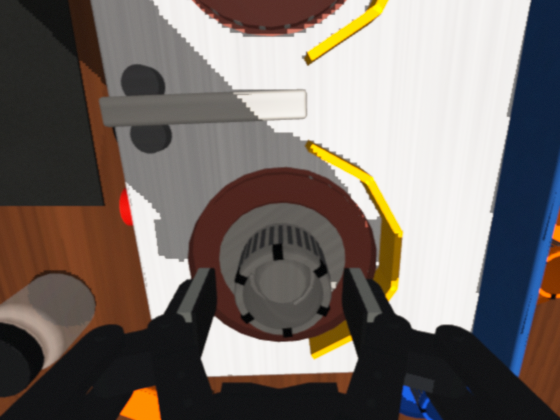

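```bash
cat >> h.py <<'E'
def settle(pos,yaw,speed=0.1,n=2,bias=None):
    """move and correct steady state error; returns command bias"""
    b=np.zeros(3) if bias is None else np.array(bias)
    for i in range(n):
        movel(list(np.array(pos)+b),down(yaw),speed); pause(0.12)
        e=np.array(pos)-read_eef_pos(); 
        if np.linalg.norm(e)<3e-4: break
        b=b+e
    return b,e
E
python3 - <<'E'
from h import *
X=np.array([0.533,-0.248]); yaw=np.pi/2
b,e=settle([*X,0.1355],yaw,0.05,3); print(b,e)
f0=read_ft_force();m0=read_ft_torque(); print("t",read_time_s(),f0,m0)
for g in [.050,.048,.0465,.0455,.0448]:
    move_gripper(g,20)
    f=read_ft_force()-f0
    print(g,read_finger_gap().round(4),f.round(2),read_eef_pos().round(4),(read_ft_torque()-m0).round(3))
    if np.linalg.norm(f[:2])>4: break
print("t",read_time_s())
E
```

```text
[0. 0. 0.] [-8.86612146e-06  1.65777384e-04 -1.11781552e-05]
t 11.2667 [ 0.28182372  0.04543176 -0.37320791] [-0.03134073  0.01685527 -0.0018426 ]Traceback (most recent call last):
  File "<stdin>", line 8, in <module>
AttributeError: 'float' object has no attribute 'round'
```

```bash
python3 - <<'E'
from h import *
f0=read_ft_force();m0=read_ft_torque(); print("t",read_time_s(),f0,read_finger_gap(),read_eef_pos())
for g in [.048,.0465,.0455,.0448]:
    move_gripper(g,20)
    f=read_ft_force()-f0
    print(g,round(read_finger_gap(),4),f.round(2),read_eef_pos().round(4),(read_ft_torque()-m0).round(3))
    if np.linalg.norm(f[:2])>4: break
print("t",read_time_s())
E
```

```text
t 11.5333 [-0.77999974  0.34189146  0.04084838] 0.04995148848212966 [ 0.53310863 -0.24808553  0.13568117]
0.048 0.048 [ 1.79  0.8  -0.54] [ 0.533  -0.248   0.1355] [0.019 0.027 0.006]
0.0465 0.0466 [ 1.22 -0.65  0.82] [ 0.5332 -0.248   0.1356] [ 0.011 -0.054  0.025]
0.0455 0.0453 [2.   0.13 0.36] [ 0.5336 -0.248   0.1357] [ 0.041 -0.258  0.006]
0.0448 0.0449 [2.89 0.39 1.47] [ 0.5338 -0.248   0.1359] [ 0.02  -0.481  0.026]
t 12.4
```

```bash
python3 - <<'E'
from h import *
yaw=np.pi/2
f0=np.array([0,0,0.])
movel([.5343,-.248,.1355],down(yaw),0.02); pause(.1)
print(read_ft_force().round(2),read_eef_pos().round(4),read_ft_torque().round(3))
for g in [.0444,.043]:
    move_gripper(g,20)
    for i in range(2): print(g,round(read_finger_gap(),4),read_ft_force().round(2),read_eef_pos().round(4),read_ft_torque().round(3))
print("t",read_time_s())
E
```

```text
[0.71 0.76 1.49] [ 0.534  -0.2481  0.1354] [ 0.041 -0.067  0.006]
0.0444 0.0442 [0.74 0.01 0.57] [ 0.534  -0.248   0.1354] [0.072 0.066 0.004]
0.0444 0.0442 [0.74 0.01 0.57] [ 0.534  -0.248   0.1354] [0.072 0.066 0.004]
0.043 0.0444 [0.32 0.1  2.46] [ 0.5341 -0.248   0.1355] [ 0.028  0.052 -0.002]
0.043 0.0444 [0.32 0.1  2.46] [ 0.5341 -0.248   0.1355] [ 0.028  0.052 -0.002]
t 13.1833
```

```bash
python3 - <<'E'
from h import *
move_gripper(.056,20)
yaw=np.pi
q=read_qpos(); q[6]+=np.pi/2; move_j(q)
print("t",read_time_s(),read_eef_pos())
movel([.5341,-.248,.1355],down(yaw),0.02); pause(.15)
print(read_qpos().round(2),read_ft_force().round(2),read_eef_pos().round(4),read_ft_torque().round(3))
for g in [.0465,.0455,.0448]:
    move_gripper(g,20)
    f=read_ft_force();m=read_ft_torque()
    print(g,round(read_finger_gap(),4),f.round(2),read_eef_pos().round(4),m.round(3))
    if abs(m[0])>.45: break
print("t",read_time_s())
E
```

```text
t 14.8583 [ 0.53399307 -0.24788173  0.13518412]
[-0.37  0.57  0.94  1.88 -0.56  0.98  2.39] [-0.53 -0.06 -0.43] [ 0.5341 -0.248   0.1355] [-0.047  0.015 -0.008]
0.0465 0.0469 [-0.14  0.18  0.81] [ 0.5341 -0.2478  0.1355] [0.099 0.024 0.058]
0.0455 0.0457 [0.12 1.17 0.64] [ 0.5342 -0.2475  0.1355] [ 0.386 -0.015 -0.041]
0.0448 0.045 [-0.46  3.69  1.73] [ 0.5342 -0.2472  0.1354] [ 0.645  0.11  -0.037]
t 15.95
```

```bash
python3 - <<'E'
from h import *
yaw=np.pi
movel([.5341,-.2467,.1355],down(yaw),0.02); pause(.1)
print(read_ft_force().round(2),read_eef_pos().round(4),read_ft_torque().round(3))
move_gripper(.0435,20)
pause(.05);print(round(read_finger_gap(),4),read_ft_force().round(2),read_eef_pos().round(4),read_ft_torque().round(3))
move_gripper(.040,60)
pause(.05);print(round(read_finger_gap(),4),read_ft_force().round(2),read_eef_pos().round(4),read_ft_torque().round(3))
print("t",read_time_s())
E
```

```text
[0.12 1.61 0.77] [ 0.5342 -0.247   0.1355] [ 0.161 -0.047 -0.011]
0.0439 [0.28 2.02 2.48] [ 0.5342 -0.247   0.1357] [ 0.174 -0.015  0.009]
0.043 [-0.2   1.13  2.74] [ 0.5342 -0.247   0.1358] [0.194 0.06  0.021]
t 16.8333
```

```bash
cat > turn.py <<'E'
from h import *
import json,sys
s=json.load(open("st.json"))
n=int(sys.argv[1]); dth=float(sys.argv[2])
c=np.array(s["c"]); yaw=s["yaw"]; ff=s["lead"]; 
for i in range(n):
    yaw-=dth; c[2]+=ff*dth
    movel(c.tolist(),down(yaw),float(sys.argv[3]))
    f=read_ft_force();m=read_ft_torque();p=read_eef_pos()
    r=R.from_quat(read_tcp_rot()).as_matrix(); ya=np.arctan2(r[1,0],r[0,0])
    print(f"t{read_time_s():.2f} turned {np.pi-yaw:.2f} act {(np.pi-ya)%(2*np.pi):.3f} zc {c[2]*1e3:.2f} p {(p*1e3).round(2)} F {f.round(1)} M {m.round(2)} gap {read_finger_gap()*1e3:.1f}")
    c[2]+=np.clip(f[2]-s["fz0"],-6,6)*float(sys.argv[4])*1e-3
    s["c"]=c.tolist();s["yaw"]=yaw; json.dump(s,open("st.json","w"))
    if np.linalg.norm(f)>14 or np.hypot(*m[:2])>1.5: print("STOP");break
E
echo '{"c":[0.5341,-0.2469,0.1357],"yaw":3.141592653589793,"lead":0.002,"fz0":0.0}'>st.json
python3 turn.py 5 0.08 0.01 0.1
```

```text
t17.08 turned 0.08 act 0.079 zc 135.86 p [ 534.19 -247.31  136.05] F [-0.3  0.6  3.1] M [ 0.12  0.03 -0.18] gap 43.3
t17.33 turned 0.16 act 0.158 zc 136.33 p [ 534.04 -247.36  136.34] F [ 0.4 -0.7  2.1] M [-0.08 -0.   -0.22] gap 43.1
t17.58 turned 0.24 act 0.238 zc 136.70 p [ 533.74 -247.26  136.55] F [-0.  -0.9  1.1] M [-0.15  0.09 -0.17] gap 42.9
t17.83 turned 0.32 act 0.317 zc 136.97 p [ 533.72 -247.17  136.82] F [-0.6  0.   0.8] M [-0.26  0.19 -0.16] gap 42.9
t18.08 turned 0.40 act 0.397 zc 137.21 p [ 533.84 -246.89  137.1 ] F [-0.9 -0.8  1.5] M [-0.17  0.24 -0.1 ] gap 42.9
```

```bash
cat > snap.py <<'E'
from h import *
import sys
im=read_camera("wrist")[200:350,200:360,::-1]
cv2.imwrite(f"pics/{sys.argv[1]}.png",cv2.resize(im,(640,600),interpolation=cv2.INTER_CUBIC))
E
python3 snap.py g1; python3 turn.py 6 0.1 0.01 0.1; python3 snap.py g2
python3 -c "
import cv2,numpy as np
a,b=[cv2.resize(cv2.imread(f'pics/g{i}.png'),(400,375)) for i in (1,2)]
cv2.imwrite('pics/g12.png',np.hstack([a,b]))"
```

```text
t18.38 turned 0.50 act 0.496 zc 137.57 p [ 534.1  -246.46  137.37] F [-0.3  0.9  0. ] M [ 0.01  0.11 -0.12] gap 43.0
t18.63 turned 0.60 act 0.596 zc 137.77 p [ 534.31 -246.46  137.63] F [-0.2  0.8  0.6] M [ 0.02  0.03 -0.1 ] gap 43.2
t18.88 turned 0.70 act 0.695 zc 138.03 p [ 534.2  -246.42  137.75] F [ 0.4  1.4 -1.2] M [ 0.11 -0.07 -0.08] gap 42.9
t19.13 turned 0.80 act 0.795 zc 138.12 p [ 533.96 -246.62  137.8 ] F [-0.4  0.2 -1.4] M [ 0.05  0.03 -0.08] gap 42.7
t19.38 turned 0.90 act 0.895 zc 138.17 p [ 533.86 -246.76  137.84] F [-0.2 -0.  -2.3] M [-0.01  0.04  0.01] gap 43.2
t19.63 turned 1.00 act 0.995 zc 138.15 p [ 533.88 -246.8   137.88] F [ 0.6  0.6 -2.8] M [-0.04  0.04 -0.09] gap 43.3
```

View pics/g12.png

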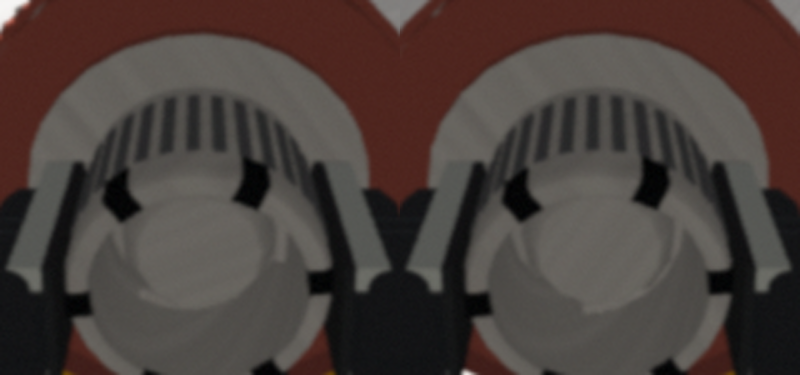

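Left and right crops match, with the notches at the same pixels after 0.6 rad more. The hub turns with the fingers and does not slip. The washer is now spent, so I'll ride the lower flank of the thread.

```bash
python3 - <<'E'
import json
s=json.load(open("st.json"));s["fz0"]=-2.0;json.dump(s,open("st.json","w"))
E
python3 turn.py 10 0.1 0.01 0.12
```

```text
t19.93 turned 1.10 act 1.096 zc 138.07 p [ 533.98 -246.83  137.91] F [ 0.6  0.2 -2.7] M [-0.    0.02 -0.01] gap 43.0
t20.18 turned 1.20 act 1.195 zc 138.18 p [ 534.04 -246.75  137.98] F [ 0.6  0.3 -4.6] M [-0.03  0.   -0.01] gap 42.8
t20.43 turned 1.30 act 1.295 zc 138.07 p [ 534.11 -246.86  137.99] F [ 0.9 -0.3 -4.8] M [-0.01 -0.03 -0.04] gap 43.3
t20.68 turned 1.40 act 1.395 zc 137.94 p [ 534.15 -246.99  138.01] F [ 0.2  0.7 -3.8] M [-0.01  0.08 -0.02] gap 43.2
t20.93 turned 1.50 act 1.495 zc 137.92 p [ 534.26 -247.08  138.22] F [-0.8  0.  -1.9] M [ 0.01  0.08 -0.02] gap 42.9
t21.18 turned 1.60 act 1.595 zc 138.13 p [ 534.3  -247.19  138.53] F [-1.1 -0.  -0.7] M [0.01 0.11 0.03] gap 43.4
t21.43 turned 1.70 act 1.695 zc 138.49 p [ 534.29 -247.06  138.75] F [-0.6 -0.8 -0.7] M [0.02 0.06 0.01] gap 43.1
t21.68 turned 1.80 act 1.795 zc 138.85 p [ 534.28 -247.01  139.04] F [-0.6  0.3 -0.8] M [ 0.01  0.08 -0.01] gap 43.1
t21.93 turned 1.90 act 1.895 zc 139.20 p [ 534.24 -247.03  139.47] F [-1.  -0.3  0.6] M [ 0.    0.11 -0.  ] gap 43.3
t22.18 turned 2.00 act 1.995 zc 139.72 p [ 534.17 -246.92  139.73] F [-0.3 -0.3 -0.2] M [-0.03  0.05 -0.01] gap 43.0
```

```bash
python3 - <<'E'
import json
s=json.load(open("st.json"));s["fz0"]=-4.0;s["lead"]=.0034;s["c"][2]+=.0008;s["c"][0:2]=[.5341,-.2469];json.dump(s,open("st.json","w"))
E
sed -i 's/np.clip(f\[2\]-s\["fz0"\],-6,6)/np.clip((lambda d: np.sign(d)*max(abs(d)-2,0))(f[2]-s["fz0"]),-6,6)/' turn.py
python3 turn.py 10 0.1 0.01 0.12
```

```text
t22.47 turned 2.10 act 2.095 zc 141.08 p [ 533.85 -246.4   140.38] F [ 0.6 -0.2 -3.4] M [0.07 0.07 0.03] gap 43.3
t22.72 turned 2.20 act 2.195 zc 141.42 p [ 533.88 -246.63  140.88] F [-0.1  0.5 -5.1] M [ 0.07 -0.02  0.  ] gap 43.1
t22.97 turned 2.30 act 2.295 zc 141.76 p [ 533.93 -246.82  141.39] F [ 0.9 -1.  -4.1] M [ 0.01  0.04 -0.01] gap 43.1
t23.22 turned 2.40 act 2.395 zc 142.10 p [ 534.02 -246.92  141.93] F [ 0.2 -0.1 -4. ] M [0.03 0.02 0.  ] gap 43.2
t23.47 turned 2.50 act 2.495 zc 142.44 p [ 534.06 -246.95  142.35] F [-0.2 -0.  -3.9] M [0.02 0.04 0.05] gap 43.0
t23.72 turned 2.60 act 2.595 zc 142.78 p [ 534.06 -246.96  142.72] F [ 0.5 -0.6 -4.9] M [-0.04  0.01  0.09] gap 43.0
t23.97 turned 2.70 act 2.695 zc 143.12 p [ 534.07 -246.97  143.08] F [ 0.3  0.2 -3.5] M [ 0.04 -0.03 -0.01] gap 42.9
t24.22 turned 2.80 act 2.795 zc 143.46 p [ 534.07 -246.97  143.41] F [-0.3 -0.2 -4.8] M [-0.03 -0.    0.02] gap 43.2
t24.47 turned 2.90 act 2.895 zc 143.80 p [ 534.08 -246.96  143.75] F [ 0.2  0.6 -4.5] M [-0.02  0.02  0.03] gap 43.1
t24.72 turned 3.00 act 2.995 zc 144.14 p [ 534.09 -246.96  144.09] F [-0.7  0.1 -4.8] M [-0.02  0.05  0.  ] gap 43.0
```

```bash
python3 - <<'E'
import json
s=json.load(open("st.json"));s["lead"]=.0031;json.dump(s,open("st.json","w"))
E
python3 turn.py 11 0.1 0.01 0.12; python3 snap.py g3; python3 -c "
from h import *;print(read_qpos().round(2))"
```

```text
t24.97 turned 3.10 act 3.095 zc 144.45 p [ 534.07 -246.98  144.42] F [ 1.3 -0.6 -4.1] M [0.01 0.01 0.05] gap 43.0
t25.22 turned 3.20 act 3.195 zc 144.76 p [ 534.11 -246.95  144.74] F [ 0.7  0.5 -4.6] M [-0.03 -0.02  0.02] gap 42.9
t25.47 turned 3.30 act 3.295 zc 145.07 p [ 534.11 -246.95  145.05] F [ 0.1 -0.6 -4.2] M [-0.02 -0.    0.02] gap 43.0
t25.72 turned 3.40 act 3.395 zc 145.38 p [ 534.11 -246.95  145.38] F [ 1.  -0.3 -4.3] M [ 0.04 -0.02 -0.03] gap 43.0
t25.97 turned 3.50 act 3.495 zc 145.69 p [ 534.09 -246.96  145.69] F [-0.2  0.1 -4.3] M [-0.01  0.03  0.02] gap 43.2
t26.22 turned 3.60 act 3.595 zc 146.00 p [ 534.11 -246.96  146.01] F [-0.1  0.6 -4.8] M [ 0.03 -0.03  0.05] gap 42.7
t26.47 turned 3.70 act 3.695 zc 146.31 p [ 534.09 -246.92  146.29] F [ 0.6 -0.7 -3.7] M [-0.02  0.01 -0.02] gap 43.1
t26.72 turned 3.80 act 3.795 zc 146.62 p [ 534.1  -246.92  146.61] F [-0.4  0.5 -4.4] M [-0.    0.02  0.05] gap 43.4
t26.97 turned 3.90 act 3.895 zc 146.93 p [ 534.07 -246.93  146.89] F [-0.5  0.3 -5.2] M [-0.01  0.01  0.  ] gap 43.1
t27.22 turned 4.00 act 3.995 zc 147.24 p [ 534.11 -246.94  147.24] F [-0.  -0.5 -4.1] M [-0.02  0.03 -0.  ] gap 42.8
t27.47 turned 4.10 act 4.095 zc 147.55 p [ 534.08 -246.92  147.54] F [-0.   0.2 -4.7] M [-0.07  0.03  0.02] gap 43.1
[-0.6   1.12  1.54  1.88 -1.14  1.41 -1.29]
```

View pics/g3.png

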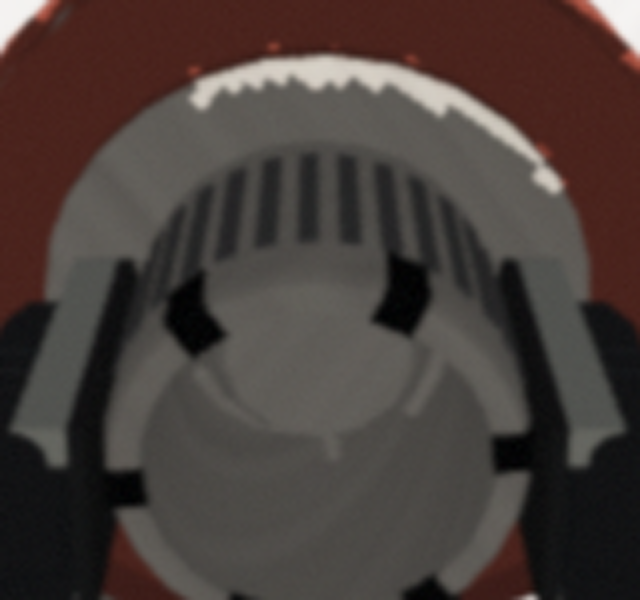

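4.1 rad turned and the force reads only the disc's weight. I'll test-lift in small steps.

```bash
python3 - <<'E'
from h import *
import json
s=json.load(open("st.json"));c=np.array(s["c"]);yaw=s["yaw"]
for dz in [.001,.002,.003,.0045,.006,.009]:
    movel([c[0],c[1],c[2]+dz],down(yaw),.02)
    f=read_ft_force();print(dz,f.round(1),(read_eef_pos()*1e3).round(2),read_qpos().round(2))
    if f[2]<-10: print("STUCK");break
else:
    movel([c[0],c[1],c[2]+.05],down(yaw),.06)
    print(read_time_s(),read_ft_force().round(1),(read_eef_pos()*1e3).round(2),read_qpos().round(2))
E
```

```text
0.001 [ 0.7  0.5 -4.5] [ 534.16 -246.93  148.68] [-0.6   1.12  1.54  1.88 -1.14  1.41 -1.29]
0.002 [ 1.6  0.  -3.8] [ 534.15 -246.92  149.67] [-0.6   1.11  1.54  1.88 -1.14  1.41 -1.29]
0.003 [ 1.   0.  -4.2] [ 534.11 -246.94  150.63] [-0.6   1.11  1.54  1.87 -1.14  1.41 -1.3 ]
0.0045 [ 0.5  0.  -3. ] [ 534.16 -247.    152.23] [-0.6   1.11  1.54  1.87 -1.13  1.41 -1.3 ]
0.006 [-0.5 -0.1 -3.1] [ 534.15 -246.96  153.71] [-0.6   1.1   1.54  1.87 -1.13  1.41 -1.3 ]
0.009 [ 0.1  0.2 -4.7] [ 534.23 -246.97  156.83] [-0.6   1.1   1.54  1.87 -1.12  1.41 -1.3 ]
29.9 [-0.7 -0.2 -5.5] [ 533.98 -246.62  197.27] [-0.61  1.    1.55  1.84 -1.02  1.41 -1.36]
```

```bash
python3 - <<'E'
from h import *
import json
s=json.load(open("st.json"));c=np.array(s["c"]);yaw=s["yaw"]
for w in (yaw,0,0.5):
  for P in ([c[0],c[1],.25],[.55,-.03,.25],[.57,.188,.25],[.57,.188,.05]):
    q=inverse_kinematics(P,down(w)); print(w,P,None if q is None else np.round(q,2))
im=read_camera("scene");cv2.imwrite("pics/s2.png",im[:,:,::-1])
E
```

```text
-0.9584073464102085 [np.float64(0.5341), np.float64(-0.2469), 0.25] [-0.64  0.87  1.55  1.79 -0.88  1.42 -1.44]
-0.9584073464102085 [0.55, -0.03, 0.25] [-1.1   0.75  1.55  1.88 -0.78  1.34 -1.86]
-0.9584073464102085 [0.57, 0.188, 0.25] [-1.36  0.79  1.47  1.76 -0.81  1.36 -2.25]
-0.9584073464102085 [0.57, 0.188, 0.05] [-1.29  1.16  1.35  1.89 -1.23  1.25 -2.03]
0 [np.float64(0.5341), np.float64(-0.2469), 0.25] [-0.63  0.79  1.49  1.79 -0.81  1.36 -0.53]
0 [0.55, -0.03, 0.25] [-1.1   0.74  1.54  1.88 -0.76  1.33 -0.91]
0 [0.57, 0.188, 0.25] [-1.35  0.74  1.42  1.76 -0.75  1.33 -1.33]
0 [0.57, 0.188, 0.05] [-1.27  1.08  1.29  1.89 -1.16  1.18 -1.11]
0.5 [np.float64(0.5341), np.float64(-0.2469), 0.25] [-0.62  0.7   1.41  1.79 -0.72  1.3  -0.1 ]
0.5 [0.55, -0.03, 0.25] [-1.1   0.72  1.53  1.88 -0.75  1.31 -0.42]
0.5 [0.57, 0.188, 0.25] [-1.35  0.71  1.39  1.76 -0.73  1.31 -0.86]
0.5 [0.57, 0.188, 0.05] [-1.25  1.01  1.22  1.89 -1.09  1.11 -0.65]
```

View pics/s2.png

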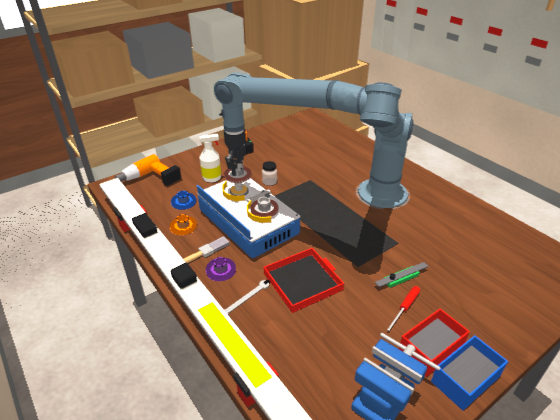

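```bash
python3 - <<'E'
from h import *
import json
s=json.load(open("st.json"));c=np.array(s["c"]);yaw=s["yaw"]
movel([c[0],c[1],.25],down(yaw),.12)
move_ptp([.57,.188,.25],down(0.0))
print(read_time_s(),read_ft_force().round(1),(read_eef_pos()*1e3).round(2),read_qpos().round(2),read_finger_gap())
for c in ["top","wrist"]:
    im=read_camera(c); cv2.imwrite(f"pics/{c}4.png",im[:,:,::-1])
E
```

```text
32.1417 [-1.  -0.2 -3.9] [570.25 185.16 250.16] [-1.33  0.67  1.35  1.76 -0.68  1.28 -1.39] 0.04330788380554114
```

View pics/wrist4.png

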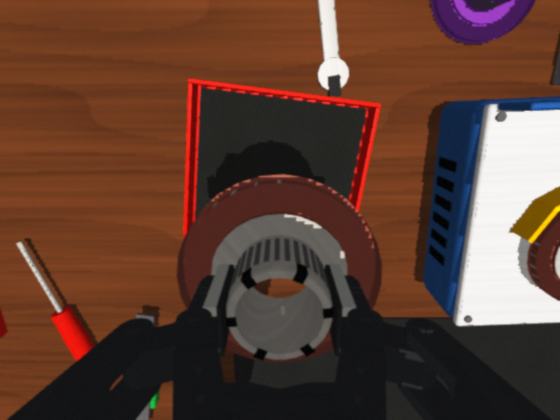

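View pics/top4.png

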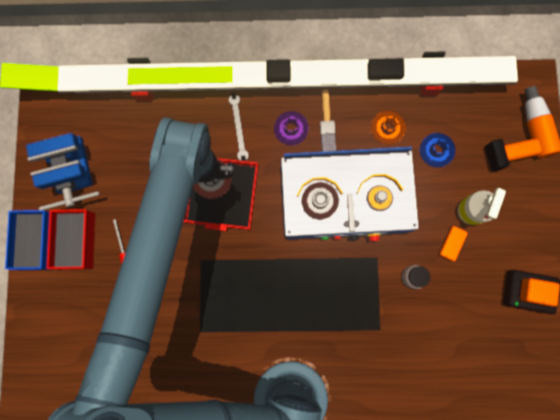

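```bash
python3 - <<'E'
from h import *
w=camera_params("wrist");t=camera_params("top")
for px in [(195,82),(378,104)]: print("w",atz(w,px,.032))
for px in [(190,157),(257,163),(251,229),(184,222)]: print("t",atz(t,px,.032))
E
```

```text
w [0.67162748 0.26430106 0.032     ]
w [0.65071406 0.08631063 0.032     ]
t [0.67008104 0.27716243 0.032     ]
t [0.64931426 0.08577283 0.032     ]
t [0.46114315 0.10349807 0.032     ]
t [0.48358303 0.29155595 0.032     ]
```

```bash
python3 - <<'E'
from h import *
C=[.568,.188]
movel([*C,.12],down(0.0),.12)
movel([*C,.052],down(0.0),.08); pause(.15)
f0=read_ft_force(); print(read_time_s(),f0.round(1),(read_eef_pos()*1e3).round(2))
z=.052
while z>.034:
    z-=.0007
    movel([*C,z],down(0.0),.01)
    f=read_ft_force()
    if f[2]-f0[2]>2.5:
        print("contact",f.round(1)); break
print(z,read_time_s(),f.round(1),(read_eef_pos()*1e3).round(2),read_ft_torque().round(2))
E
```

```text
34.625 [-0.1  0.7 -3.3] [568.61 188.1   52.74]
contact [-3.  -0.3  2.9]
0.03380000000000002 41.125 [-3.  -0.3  2.9] [568.13 187.96  34.48] [0.08 0.48 0.07]
```

```bash
python3 - <<'E'
from h import *
pause(.1);print(read_ft_force().round(1),(read_eef_pos()*1e3).round(2))
for c in ["scene","wrist"]:
    im=read_camera(c)
    if c=="scene": im=cv2.resize(im[200:340,220:380],(800,700),interpolation=cv2.INTER_CUBIC)[:600]
    cv2.imwrite(f"pics/{c}5.png",im[:,:,::-1])
E
```

```text
[-2.5 -0.4  4. ] [568.16 187.98  34.49]
```

View pics/wrist5.png

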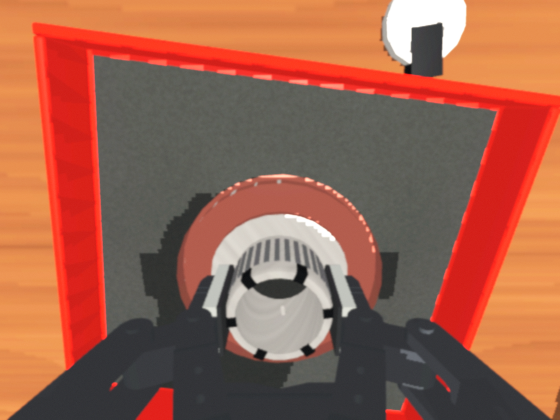

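View pics/scene5.png

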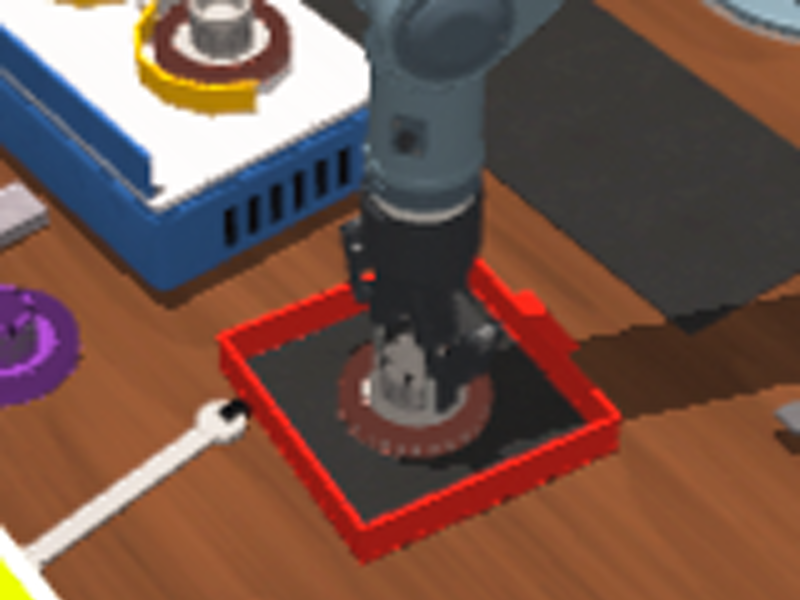

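```bash
python3 - <<'E'
from h import *
for z in (.0332,.0326,.0320):
    movel([.5678,.188,z],down(0.0),.01); pause(.1)
    f=read_ft_force(); print(z,f.round(1),(read_eef_pos()*1e3).round(2),read_ft_torque().round(2))
    if f[2]>10: break
print(read_time_s()); 
E
python3 snap.py g5
```

```text
0.0332 [-4.5  0.   8.7] [568.14 188.03  34.46] [-0.04  0.9   0.06]
0.0326 [-6.2  1.1 11.9] [568.16 187.95  34.44] [-0.08  1.12  0.02]
42.025
```

View pics/g5.png

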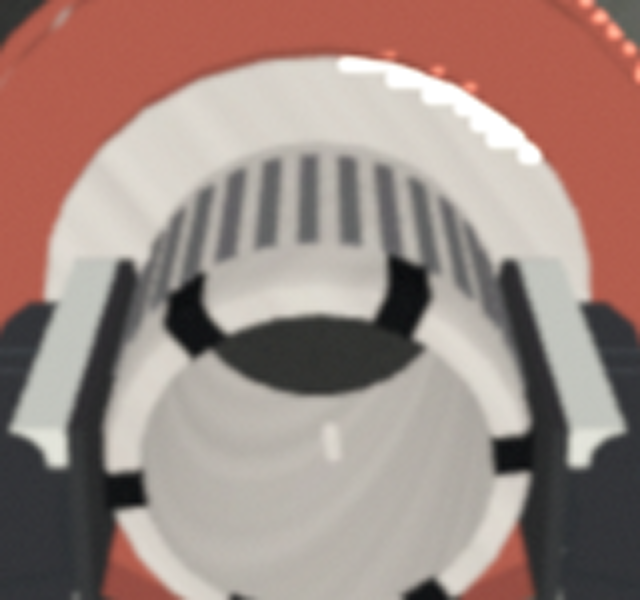

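The z reading stays at 34.45 mm while the force grows, and the hub is unchanged in the fingers, so the disc is seated flat on the floor. I'll relieve the push, release and retreat.

```bash
python3 - <<'E'
from h import *
movel([.5682,.188,.0342],down(0.0),.01); pause(.15)
print(read_ft_force().round(1),(read_eef_pos()*1e3).round(2))
move_gripper(.050,20); move_gripper(.060)
print(read_ft_force().round(1),read_finger_gap())
movel([.5682,.188,.10],down(0.0),.08)
movel([.5682,.188,.25],down(0.0),.15)
print(read_time_s(),read_ft_force().round(1))
for c in ["top","wrist","scene"]:
    im=read_camera(c); cv2.imwrite(f"pics/{c}6.png",im[:,:,::-1])
    print(c,tip_of(c,"disc_rev_hub")[:3])
E
```

```text
[-3.3  0.2  5.6] [568.24 187.97  34.48]
[-0.7 -0.2  1.2] 0.06012281072562655
45.175 [ 0.7 -0.2 -0.6]
top [{'at': [288.2, 124.8], 'confidence': 0.91}, {'at': [223.3, 191.8], 'confidence': 0.73}, {'at': [442.5, 149.1], 'confidence': 0.71}]
wrist [{'at': [280.3, 180.9], 'confidence': 0.72}]
scene [{'at': [181.4, 220.7], 'confidence': 0.89}, {'at': [306.3, 273.8], 'confidence': 0.65}, {'at': [220.2, 264.9], 'confidence': 0.6}]
```

View pics/wrist6.png

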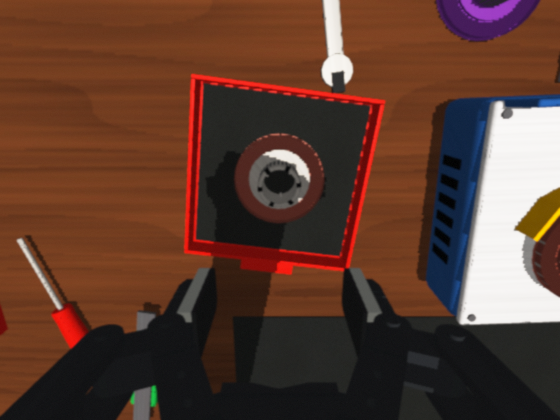

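View pics/scene6.png

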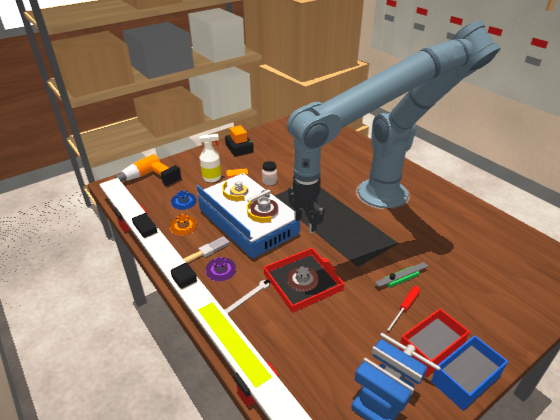

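The disc lies flat in the middle of the red tray: wrist pixel (280,178), scene pixel (303,279). The gripper is clear and the bystanders sit where they were. Handing in.

```bash
python3 -c "
from bench import *
print(read_time_s(),sign_off())"
```

```text
the job is handed in; nothing more can be done
45.475 None
```

The notched disc is off its spindle and lying flat, hub up, near the centre of the red tray. I handed the job in at 45.5 s of the 62 s allowed; no verdict is reported.

- **Unscrewing:** I picked the disc at the −y end of the grinder, after an enlarged crop showed its six notches. I centred the grip by feel from two directions and turned it 4.1 rad clockwise in one grasp. The thread climbed about 3 mm per radian, which I followed by force. Wrist forces stayed under about 6 N, and the notches did not move relative to the fingers, so the hub did not slip.
- **Lifting:** It came off carrying only its own weight, about 4 to 5 N.
- **Setting down:** I lowered it onto the tray floor and pressed with up to about 12 N. The height then stopped changing, so it was seated before I let go.
- **Last checks:** The final pictures show the disc near the middle of the tray and the fingers clear. I saw no change in the plain disc or the bystanders, judged by eye only.
- **One disagreement:** The floor contact came about 5 mm lower than my camera-based hub height predicted. The steady height under load, the unchanged grip picture and the final pictures all fit a disc lying flat. The camera height estimate was therefore probably low.

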